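Put the loupe away in the case with the flush shutter

TASK

Slide the flush, handle-less metal shutter of the grey case fully open by pressing down on it and dragging it, stand the black loupe upright in the pocket that this uncovers, and drag the shutter fully shut again over it. Press only gently (the shutter is thin, about 8 N is right and 16 N is too much), and leave the other things where they stand.

Things in the scene. Friction and masses are not known exactly. Their poses are not given: they have to be found in the camera images.
- case: Fixed grey case, 120 (its x) x 240 (its y) x 60 mm high, on the counter. Origin: centre of its underside; z up. Its top has a window (x -48 to 48, y -110 to 25 mm) in which the shutter lies; the rest, y 25 to 120 mm, is a fixed ribbed deck under which the shutter slides away, opening toward the case's +y. More than 16 N in all (press and drag together) on any part of it or the shutter damages it.
- window (a point): Middle of the window, at rim height: (0, -42.5, 60) mm in the case. The shutter, a matt aluminium plate 3 mm thick with no handle, fills the window when shut. Its top is 1 to 9 mm below the rim; how far varies and is not measured: feel for it. It is sprung: gives 1 mm per 10 N, at most 2.5 mm. Dragging takes about 3 N sideways; pressed under about 5 N, the fingers may slip on it.
- pocket (a point): Centre of the pocket floor under the shutter: (0, -70, 7) mm in the case. The pocket is 96 mm (case x) by 80 mm (case y), its floor 7 mm above the counter, open from above while the shutter is open.
- shutter (a joint): Slide of the shutter in m: 0 fully shut, 0.080 fully open, hard stops at both; starts 0 to 8 mm open, stays where left. Fully open, it bares the pocket up to y -33 mm (case frame), and its part from y -33 to 25 mm stays exposed in the window, to be pressed for closing; its rear edge is always under the deck.
- loupe: Small black eye loupe, an upright waisted cup 29 mm in diameter and 33 mm high, standing on the counter, wide mouth up. Origin: centre of its underside; z up. The shortest of the upright round black things.
- ink_bottle: Black bottle with cap, 34 mm in diameter, 55 mm high; bystander. Origin: centre of its underside.
- oil_bottle: White bottle with black cap, 28 mm in diameter, 70 mm high; bystander. Origin: centre of its underside.
- tin: Flat round metal tin, 56 mm in diameter, 24 mm high; bystander. Origin: centre of its underside.

How it is judged:
On the way, in this order (a step that is already met when the one before it is completed fails the run):
1. the shutter is dragged open (at least 74 of 80 mm) (value of joint shutter above 0.074 m), for 0.2 s.
2. the loupe stands released in the pocket (horizontal distance between loupe and pocket below 0.045 m and z of loupe in the frame of case below 0.011 m and angle between loupe's own z axis and vertical below 0.2 rad and contact force between loupe and the fingers below 0.05 N), for 0.2 s.
At the end, for the whole second after the job is handed in: The shutter is shut to within 4 mm, and the loupe stands upright (within 0.2 rad) and at rest on the floor of the pocket, within 45 mm of its centre (value of joint shutter below 0.004 m and horizontal distance between loupe and pocket below 0.045 m and z of loupe in the frame of case below 0.011 m and angle between loupe's own z axis and vertical below 0.2 rad and linear speed of loupe below 0.02 m/s); the robot touches nothing.
It fails at once if more than 16 N on the case or its shutter (contact force between case and anything else above 16 N).
It fails at once if a bystander (ink bottle, oil bottle, tin) is moved by more than 25 mm or tipped over (distance of any of ink_bottle, oil_bottle, tin from where it was at the start of the episode above 0.025 m or angle between any of ink_bottle, oil_bottle, tin's own z axis and vertical above 0.5 rad).
It also fails if it takes over 72 s, if anything falls off the work surface, if the arm or the gripper's body presses on something with over 40 N, if the wrist force passes 120 N, or if a joint passes its speed limit or range.

ROBOT

A 7-joint arm with a two-finger parallel gripper is mounted at the origin on a cart in front of the work surface, level with it; the furniture and walls round the work are solid. World frame = base frame: x ahead of the robot, y to its left, z up, the work surface at z = 0. Lengths are in m, angles in rad, forces in N, time in s.
With the tool pointing down it reaches from about 0.4 to 0.85 m from the base axis. Payload 4.5 kg.
Tool frame: the origin (TCP) lies where the fingers leave the gripper's body, on its centre line; the fingertips stand 64 mm ahead of it and the grasp point (between the pads) lies 45 mm ahead of it; z points along the fingers, y is the line along which they close (so a half turn about z gives the same grasp; the last joint's range is limited). The gripper opens to 88 mm and grips with 3 to 60 N. Pads are 18 mm wide; open, the fingers measure 123 mm over their backs; the gripper's body (75 mm by 187 mm) begins 45 mm behind the grasp point.
Start: joints at [1.152, 0.689, -0.195, 1.565, 0.157, 0.902, -0.215], TCP at [0.273, -0.562, 0.303] pointing down, gripper open.
Joint ranges: [-3.01, 3.01], [-0.46, 2.08], [-1.47, 1.51], [0.13, 2.56], [-1, 4.14], [0.04, 2.09], [-2.66, 2.66]. Speed limits (rad/s): [2.57, 2.57, 3.14, 3.14, 3.14, 3.14, 3.14].

INTERFACE

Orientations are given as a unit quaternion [x, y, z, w].
In Python, from plant import r gives the robot as it stands.
- The arm moves only by the tool play_rows, never from a script. Its arguments are lists of equal length, an entry for each row: "translation": the shift along the tool's x, y, z in m, a list of three; "delta_rot": the turn, a rotation vector about the tool's x, y, z in degrees, a list of three; "grip": the opening, from -1 (shut) to 1 (fully open). In form: {"translation": [[x, y, z], ...], "delta_rot": [[rx, ry, rz], ...], "grip": [grip, ...]}. A call has 1 to 20 rows; each row shifts and turns the commanded pose from where the row before left it, along the tool's axes as they then stand; what a row does not reach is not made up. A row lasts 1/8 s, in which the tool goes at most 62.5 mm and 10.7 degrees, less where a joint would pass 70% of its speed; a pose out of reach is approached as far as the arm can. A call with a gripper value outside its range is refused whole. The fingers move at their own pace and stop on an object; "squeeze" is the grip in N (left out, the last holds). Time passes only in rows, so rows that do not move let the fingers close. It gives the time, the measured TCP pose, the force, the opening and the grip force at its end, in the units of the state.
- r.get_state(): the state, without advancing time (a new reading comes with each control period).
- r.snapshot(name): name is "side" or "top"; returns the picture (400x640x3 uint8, blue, green, red); there is no depth.
- r.get_calibration(name): a dict with "intrinsics" (3x3 intrinsics, pixels), "k1" (the pictures are not rectified: a ray, as slopes to the right and down, at radius r is drawn at 1 + k1 r^2 times it, then the intrinsics apply), "eye" and "rotation" of the camera in the world. Camera axes: x right, y up, looking along -z (the intrinsics and any distortion apply to the point x, -y, -z); pixel columns grow to the right and rows downward; lengths in m; the calibration is good to about 2 mm. A picture is of the moment at which its call begins. get_calibration takes no time and is no camera call.
- r.finish_job(): hands the job in; it is judged then, once.
Trained networks look in the newest picture that a camera, given by its name, has taken for a name from the list of things; names that differ only in an ending like _2 or _b are one class to them, and where a whole thing is asked for, a point or a joint stands for the part that bears it (a point fixed in the world has none). Each returns a list of dicts, best first, with "confidence" (0 to 1); they miss things now and then, are a little off and sometimes report something else, mostly with a low value. They report only what shows in the picture. A call takes as long as a camera call.
- r.look_for(camera, target): "point" ([x, y, z] in m, in world coordinates, good to about 4 mm: the middle of the surface that is visible of it).
- r.silhouettes(camera, target): "pixels" (400x640 bool, what is visible of it).
The state is a dict: "clock": time; "q": joint angles; "qd": joint speeds; "joint_torque": joint torques, N m; "tool_pos": TCP position; "eef_rot": TCP orientation; "contact_force": force on the tool from outside, world axes, zero at the start; "moment": the same for the moment, N m; "opening": opening from 0.0 (shut) to 1.0 (fully open); "finger_force": force on a finger pad.
Only numpy, scipy, OpenCV 4.12 (cv2) and the standard library are available. Lean on these libraries where they do the work, as an engineer would, in place of code of your own. Each camera call takes 0.05 s, during which the arm holds its last target. There are 200 camera calls.

## Working session

There is one attempt and no reset: what is moved stays moved. The work goes in short steps, Python scripts to look and compute and a tool call to move; the robot and the scene stay as the last step left them, time stands still between calls to the robot, and variables do not carry over. Pictures are saved under pics/ and viewed, at most 10 in all, crops included, and the job is handed in when it is done.

Besides the shell and the picture viewer there is one more tool, called after "Request:" as a command line: name --argument value ..., lists and objects as JSON in quotes. play_rows: Moves the arm, as the interface text tells. Its arguments: {"type":"object","properties":{"translation":{"type":"array","items":{"type":"array","items":{"type":"number"}}},"delta_rot":{"type":"array","items":{"type":"array","items":{"type":"number"}}},"grip":{"type":"array","items":{"type":"number"}},"squeeze":{"type":"number"}},"required":["translation","delta_rot","grip"]}

```bash
ls; mkdir -p pics
python3 - <<'E'
from plant import r
import cv2
s=r.get_state(); print({k:s[k] for k in('clock','tool_pos','eef_rot','contact_force','opening')})
for c in('side','top'):
    cv2.imwrite(f'pics/{c}0.png',r.snapshot(c))
    k=r.get_calibration(c); print(c,k)
    for t in('case','window','loupe','ink_bottle','oil_bottle','tin','shutter'):
        print(t,[(d['point'],round(d['confidence'],2)) for d in r.look_for(c,t)][:2])
E
```

```text
pics
{'clock': 0.0, 'tool_pos': array([ 0.27316604, -0.56158417,  0.30191778]), 'eef_rot': array([ 9.74474553e-01,  2.24496179e-01, -2.51293301e-04, -8.64831599e-04]), 'contact_force': array([ 0.39633082,  0.5152592 , -0.19584002]), 'opening': 1.000703288462298}
side {'intrinsics': array([[471.63193528,   0.        , 321.82639545],
       [  0.        , 471.63193528, 202.5865487 ],
       [  0.        ,   0.        ,   1.        ]]), 'k1': -0.025313710817123886, 'eye': array([0.35102618, 0.89486461, 0.7565412 ]), 'rotation': array([-0.04345349,  0.44620946,  0.89088466, -0.0730303 ])}
case [([0.506, 0.0676, 0.0541], 0.73)]
window [([0.5041, 0.0601, 0.0536], 0.84)]
loupe [([0.5014, -0.343, 0.0208], 0.48)]
ink_bottle [([0.4951, 0.3577, 0.0406], 0.87)]
oil_bottle [([0.4272, -0.2421, 0.0413], 0.49)]
tin [([0.4329, 0.265, 0.0179], 0.89)]
shutter [([0.5115, -0.0285, 0.0528], 0.81)]
top {'intrinsics': array([[365.87385547,   0.        , 322.05912179],
       [  0.        , 365.87385547, 196.23507111],
       [  0.        ,   0.        ,   1.        ]]), 'k1': 0.024789324279628423, 'eye': array([ 0.40069944, -0.01619026,  1.11773315]), 'rotation': array([-0.03577384,  0.03452331,  0.71129679, -0.7011314 ])}
case [([0.5061, 0.0139, 0.0609], 0.79)]
window [([0.5032, 0.0164, 0.0574], 0.89)]
loupe [([0.4912, -0.3552, 0.0164], 0.55)]
ink_bottle []
oil_bottle [([0.421, -0.2511, 0.0491], 0.57), ([0.4895, -0.3543, 0.0168], 0.49)]
tin [([0.4308, 0.2528, 0.023], 0.81)]
shutter [([0.5107, -0.031, 0.054], 0.81)]
```

View pics/top0.png

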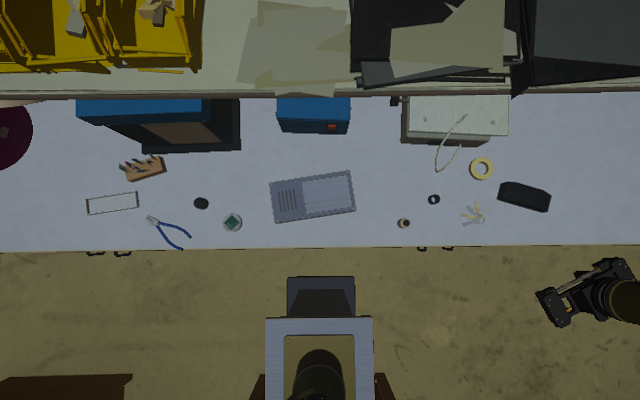

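View pics/side0.png

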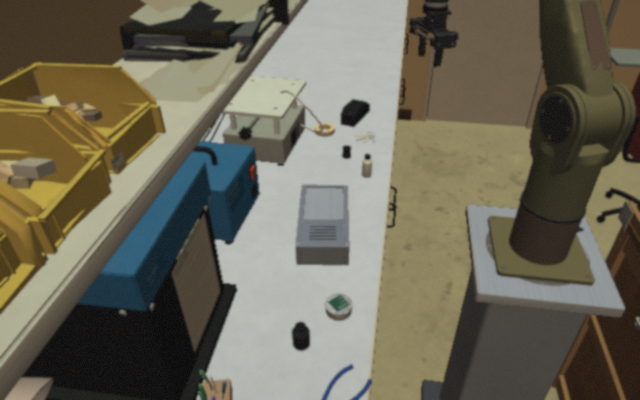

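The top view shows the case at about (312,196) px with its ribbed deck to the left (+y world). The loupe is at (433,199), the oil bottle at (404,222), the ink bottle at (201,203) and the tin at (232,222). I'll fit box and cylinder models to the silhouettes.

```bash
cat > h.py <<'E'
from plant import r
import numpy as np, cv2
from scipy.spatial.transform import Rotation as R
from scipy.optimize import minimize
def proj(c,P):
    k=r.get_calibration(c); p=R.from_quat(k['rotation']).inv().apply(np.atleast_2d(P)-k['eye'])
    s=np.c_[p[:,0],-p[:,1]]/-p[:,2:]; s=s*(1+k['k1']*(s**2).sum(1,keepdims=True))
    K=k['intrinsics']; return s*[K[0,0],K[1,1]]+K[:2,2]
def hullmask(c,P,S=4):
    h=cv2.convexHull(proj(c,P).astype(np.float32))
    m=np.zeros((400*S,640*S),np.uint8); cv2.fillPoly(m,[np.round((h+.5)*S-.5).astype(int)],1); return m
def box(x,y,a):
    c=np.array([[sx*.06,sy*.12,z] for sx in(-1,1) for sy in(-1,1) for z in(0,.06)])
    return R.from_euler('z',a).apply(c)+[x,y,0]
def cyl(x,y,d,h,z0=0):
    t=np.linspace(0,2*np.pi,24); return np.array([[x+d/2*np.cos(a),y+d/2*np.sin(a),z] for a in t for z in(z0,z0+h)])
def fit(masks,f,x0,step):
    up={c:cv2.resize(m.astype(np.uint8),None,fx=4,fy=4,interpolation=0) for c,m in masks.items()}
    def cost(p):
        s=0
        for c,m in up.items():
            h=hullmask(c,f(*p)); s+=1-(h&m).sum()/max(1,(h|m).sum())
        return s
    sim=np.array([x0]+[np.array(x0)+np.eye(len(x0))[i]*step[i] for i in range(len(x0))])
    o=minimize(cost,x0,method='Nelder-Mead',options=dict(initial_simplex=sim,xatol=1e-4,fatol=1e-4)); return o.x,o.fun
E
python3 - <<'E'
from h import *
S={c:{} for c in('side','top')}
for c in S:
    r.snapshot(c)
    for t in('case','loupe','shutter'):
        d=r.silhouettes(c,t); print(c,t,[(round(e['confidence'],2),int(e['pixels'].sum()),np.argwhere(e['pixels']).mean(0).round(0)) for e in d])
        if d:S[c][t]=d[0]['pixels']
np.save('pics/s.npy',S,allow_pickle=True)
for cs in(('top',),('side',),('top','side')):
    M={c:S[c]['case'] for c in cs}
    if 'case' in M or True: print(cs,'case',fit(M,box,[.506,.014,.15],[.02,.02,.1]))
    M={c:S[c]['loupe'] for c in cs if 'loupe' in S[c]}
    if M: print(cs,'loupe',fit(M,lambda x,y:cyl(x,y,.029,.033),[.495,-.35],[.01,.01]))
E
```

```text
side case [(0.94, 4113, array([225., 322.]))]
side loupe [(0.25, 627, array([307., 338.]))]
side shutter [(0.84, 1193, array([203., 323.]))]
top case [(0.56, 3514, array([197., 312.]))]
top loupe [(0.57, 86, array([199., 434.]))]
top shutter [(0.73, 1551, array([194., 327.]))]
('top',) case (array([0.50695183, 0.0129967 , 0.15493198]), np.float64(0.02442885031393449))
('top',) loupe (array([ 0.4959314 , -0.35096471]), np.float64(0.21149425287356327))
('side',) case (array([0.50820598, 0.01287191, 0.14118721]), np.float64(0.021069450044050253))
('side',) loupe (array([ 0.495, -0.35 ]), np.float64(1.0))
('top', 'side') case (array([0.50798178, 0.01282549, 0.14336452]), np.float64(0.05476313297915658))
('top', 'side') loupe (array([ 0.4959314 , -0.35096471]), np.float64(1.2114942528735633))
```

```bash
cat >> h.py <<'E'
CX,CY,A=.5075,.0129,.148
def w(x,y): return R.from_euler('z',A).apply([x,y,0])[:2]+[CX,CY]
def go(xy,tipz,yaw=A):
    """tool delta to: tip over xy at tipz, tool y at world angle yaw"""
    s=r.get_state(); T=R.from_quat(s['eef_rot']); p=np.r_[xy,tipz+.064]
    y=np.r_[np.cos(yaw),np.sin(yaw),0]; z=np.r_[0,0,-1.]; G=R.from_matrix(np.c_[np.cross(y,z),y,z])
    print('t',round(s['clock'],2),'tip',(s['tool_pos']+T.apply([0,0,.064])).round(4),'shift tool',T.inv().apply(p-s['tool_pos']).round(4),'after turn',G.inv().apply(p-s['tool_pos']).round(4),'rot',(T.inv()*G).as_rotvec(degrees=True).round(2),'F',s['contact_force'].round(2))
E
python3 - <<'E'
from h import *
print(w(0,-.078)); go(w(0,-.078),.09)
E
```

```text
[ 0.5190019 -0.0642473]
t 1.2 tip [ 0.2735 -0.562   0.2387] shift tool [ 0.4386 -0.3402  0.1487] after turn [0.4561 0.3163 0.1487] rot [ 1.000e-02  0.000e+00 -7.253e+01] F [ 0.36 -0.67 -0.35]
```

Request:
play_rows --translation '[[0,0,0],[0,0,0],[0,0,0],[0,0,0],[0,0,0],[0,0,0],[0,0,0],[0,0,0],[0.038,0.026,0],[0.038,0.026,0],[0.038,0.026,0],[0.038,0.026,0],[0.038,0.026,0],[0.038,0.026,0],[0.038,0.026,0],[0.038,0.026,0],[0.038,0.026,0],[0.038,0.026,0],[0.038,0.026,0],[0.038,0.03,0]]' --delta_rot '[[0,0,-9],[0,0,-9],[0,0,-9],[0,0,-9],[0,0,-9],[0,0,-9],[0,0,-9],[0,0,-9.5],[0,0,0],[0,0,0],[0,0,0],[0,0,0],[0,0,0],[0,0,0],[0,0,0],[0,0,0],[0,0,0],[0,0,0],[0,0,0],[0,0,0]]' --grip '[-1,-1,-1,-1,-1,-1,-1,-1,-1,-1,-1,-1,-1,-1,-1,-1,-1,-1,-1,-1]'

```text
clock: 3.7
tool_pos: [0.5196, -0.0635, 0.3029]
eef_rot: [0.653, 0.757, -0.0, 0.0]
contact_force: [0.0, -1.3, 0.2]
opening: -0.0
finger_force: 0.0
```

Run:
```python
from h import *
go(w(0,-.078),.075); print(r.get_state()['q'].round(2))
```

```text
t 3.7 tip [ 0.5196 -0.0635  0.2389] shift tool [-0.0006 -0.0007  0.1639] after turn [-0.0007 -0.0007  0.1639] rot [ 0.01  0.04 -0.06] F [ 0.03 -1.29  0.17]
[ 0.35  0.59 -0.51  1.86  0.39  0.79 -0.22]
```

Request:
play_rows --translation '[[0,0,0.04],[0,0,0.05],[0,0,0.04],[0,0,0.025],[0,0,0.009],[0,0,0.005],[0,0,0.003],[0,0,0],[0,0,0]]' --delta_rot '[[0,0,0],[0,0,0],[0,0,0],[0,0,0],[0,0,0],[0,0,0],[0,0,0],[0,0,0],[0,0,0]]' --grip '[-1,-1,-1,-1,-1,-1,-1,-1,-1]'

```text
clock: 4.82
tool_pos: [0.5194, -0.0646, 0.1313]
eef_rot: [0.653, 0.757, 0.0, 0.0]
contact_force: [0.2, -0.1, 0.2]
opening: 0.006
finger_force: 0.0
```

Run:
```python
from h import *
go(w(0,-.078),.06); print(r.get_state()['q'].round(2))
print(r.get_state()['tool_pos'])
cv2.imwrite('pics/a.png',cv2.resize(r.snapshot('side')[150:290,260:400],None,fx=4,fy=4))
```

```text
t 4.83 tip [ 0.5194 -0.0646  0.0673] shift tool [ 0.0004 -0.0003  0.0073] after turn [ 0.0004 -0.0003  0.0073] rot [ 0.06  0.01 -0.05] F [ 0.22 -0.12  0.17]
[ 0.21  0.85 -0.29  1.99  0.62  0.38 -0.42]
[ 0.51936839 -0.06463089  0.13127353]
```

View pics/a.png

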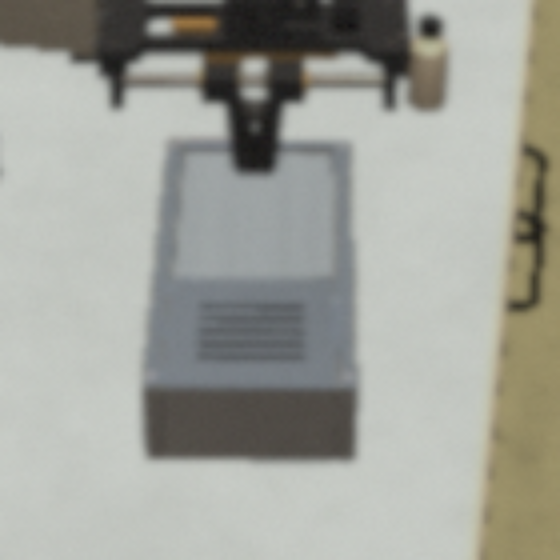

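The crop shows the closed fingers centred over the window's front part, at crop pixel (255,165). Next I'll feel downward for the shutter.

Request:
play_rows --translation '[[0,0,0.003],[0,0,0.002],[0,0,0]]' --delta_rot '[[0,0,0],[0,0,0],[0,0,0]]' --grip '[-1,-1,-1]'

```text
clock: 5.25
tool_pos: [0.519, -0.0646, 0.1255]
eef_rot: [0.653, 0.757, -0.0, -0.0]
contact_force: [-0.4, 0.2, 0.4]
opening: 0.006
finger_force: 0.0
```

Request:
play_rows --translation '[[0,0,0.001],[0,0,0]]' --delta_rot '[[0,0,0],[0,0,0]]' --grip '[-1,-1]'

```text
clock: 5.5
tool_pos: [0.519, -0.0645, 0.1247]
eef_rot: [0.653, 0.757, -0.0, -0.0]
contact_force: [-0.2, 0.9, -0.3]
opening: 0.004
finger_force: 0.0
```

Request:
play_rows --translation '[[0,0,0.001],[0,0,0]]' --delta_rot '[[0,0,0],[0,0,0]]' --grip '[-1,-1]'

```text
clock: 5.75
tool_pos: [0.5191, -0.0646, 0.1237]
eef_rot: [0.653, 0.757, -0.0, 0.0]
contact_force: [-0.3, 0.7, 0.1]
opening: 0.002
finger_force: 0.0
```

Request:
play_rows --translation '[[0,0,0.001],[0,0,0]]' --delta_rot '[[0,0,0],[0,0,0]]' --grip '[-1,-1]'

```text
clock: 6.0
tool_pos: [0.519, -0.0646, 0.1226]
eef_rot: [0.653, 0.757, -0.0, -0.0]
contact_force: [0.7, 0.5, 0.5]
opening: 0.009
finger_force: 0.0
```

Request:
play_rows --translation '[[0,0,0.001],[0,0,0]]' --delta_rot '[[0,0,0],[0,0,0]]' --grip '[-1,-1]'

```text
clock: 6.25
tool_pos: [0.519, -0.0646, 0.1217]
eef_rot: [0.653, 0.757, -0.0, -0.0]
contact_force: [-0.4, -0.3, -0.2]
opening: 0.008
finger_force: 0.0
```

Request:
play_rows --translation '[[0,0,0.001],[0,0,0]]' --delta_rot '[[0,0,0],[0,0,0]]' --grip '[-1,-1]'

```text
clock: 6.5
tool_pos: [0.519, -0.0646, 0.1207]
eef_rot: [0.653, 0.757, -0.0, -0.0]
contact_force: [-0.1, -0.4, -0.2]
opening: 0.006
finger_force: 0.0
```

Request:
play_rows --translation '[[0,0,0.001],[0,0,0]]' --delta_rot '[[0,0,0],[0,0,0]]' --grip '[-1,-1]'

```text
clock: 6.75
tool_pos: [0.5192, -0.0648, 0.1198]
eef_rot: [0.653, 0.757, -0.0, 0.0]
contact_force: [0.2, -1.2, 2.3]
opening: 0.004
finger_force: 0.8
```

Request:
play_rows --translation '[[0,0,0.0005],[0,0,0]]' --delta_rot '[[0,0,0],[0,0,0]]' --grip '[-1,-1]'

```text
clock: 7.0
tool_pos: [0.5192, -0.0649, 0.1194]
eef_rot: [0.653, 0.757, -0.0, 0.0]
contact_force: [0.0, -1.3, 2.9]
opening: 0.004
finger_force: 1.6
```

Request:
play_rows --translation '[[0,0,0.0005],[0,0,0]]' --delta_rot '[[0,0,0],[0,0,0]]' --grip '[-1,-1]'

```text
clock: 7.25
tool_pos: [0.5192, -0.065, 0.1189]
eef_rot: [0.653, 0.757, -0.0, 0.0]
contact_force: [-0.2, -2.6, 5.5]
opening: 0.005
finger_force: 2.5
```

Request:
play_rows --translation '[[0,0,0.0005],[0,0,0],[0.002,0,0],[0.004,0,0],[0.004,0,0]]' --delta_rot '[[0,0,0],[0,0,0],[0,0,0],[0,0,0],[0,0,0]]' --grip '[-1,-1,-1,-1,-1]'

```text
clock: 7.88
tool_pos: [0.5178, -0.0553, 0.1185]
eef_rot: [0.653, 0.757, -0.0, 0.001]
contact_force: [-0.1, -3.5, 6.5]
opening: 0.007
finger_force: 3.1
```

Request:
play_rows --translation '[[0.004,0,0.0002],[0.005,0,0],[0.005,0,0],[0.005,0,0],[0.005,0,0]]' --delta_rot '[[0,0,0],[0,0,0],[0,0,0],[0,0,0],[0,0,0]]' --grip '[-1,-1,-1,-1,-1]'

```text
clock: 8.5
tool_pos: [0.5143, -0.0314, 0.1184]
eef_rot: [0.653, 0.757, -0.0, 0.001]
contact_force: [0.8, -3.1, 6.6]
opening: 0.003
finger_force: 3.3
```

Run:
```python
from h import *
go(w(0,.006),.0545)
r.snapshot('side'); d=r.look_for('side','shutter'); print([e['point'] for e in d])
cv2.imwrite('pics/b.png',cv2.resize(r.snapshot('side')[150:290,260:400],None,fx=4,fy=4))
```

```text
t 8.5 tip [ 0.5144 -0.0315  0.0544] shift tool [ 0.0509 -0.0003 -0.0002] after turn [ 0.0509 -0.0002 -0.0001] rot [ 0.03  0.07 -0.07] F [ 0.82 -3.09  6.57]
[[0.507, -0.0059, 0.0553]]
```

View pics/b.png

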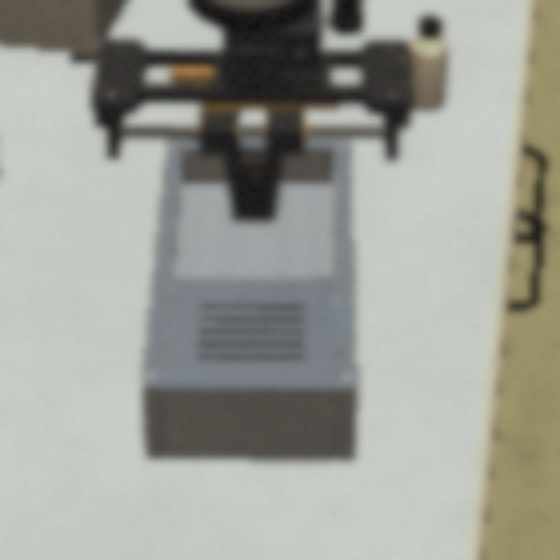

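The pocket is opening: there is a dark strip at crop rows 150–180. I'll keep dragging.

Request:
play_rows --translation '[[0.004,0,0.0002],[0.005,0,0],[0.005,0,0],[0.005,0,0],[0.005,0,0]]' --delta_rot '[[0,0,0],[0,0,0],[0,0,0],[0,0,0],[0,0,0]]' --grip '[-1,-1,-1,-1,-1]'

```text
clock: 9.28
tool_pos: [0.5108, -0.0077, 0.1182]
eef_rot: [0.653, 0.757, -0.0, 0.001]
contact_force: [0.2, -2.7, 7.5]
opening: 0.005
finger_force: 3.5
```

Request:
play_rows --translation '[[0.005,0,0],[0.005,0,0],[0.005,0,0],[0.004,0,0],[0.003,0,0]]' --delta_rot '[[0,0,0],[0,0,0],[0,0,0],[0,0,0],[0,0,0]]' --grip '[-1,-1,-1,-1,-1]'

```text
clock: 9.9
tool_pos: [0.5076, 0.013, 0.1183]
eef_rot: [0.654, 0.757, -0.001, 0.001]
contact_force: [1.4, -9.0, 9.5]
opening: 0.005
finger_force: 4.8
```

The 9 N sideways means I've hit the stop. Back off and lift.

Request:
play_rows --translation '[[-0.001,0,-0.001],[0,0,-0.003],[0,0,-0.015],[0,0,-0.03],[0,0,-0.04]]' --delta_rot '[[0,0,0],[0,0,0],[0,0,0],[0,0,0],[0,0,0]]' --grip '[-1,-1,-1,-1,-1]'

```text
clock: 10.52
tool_pos: [0.5065, 0.0144, 0.2068]
eef_rot: [0.653, 0.758, -0.001, -0.001]
contact_force: [0.0, -0.3, 0.0]
opening: 0.008
finger_force: 0.0
```

Run:
```python
from h import *
S={}
for c in('side','top'):
    im=r.snapshot(c)
    if c=='side': cv2.imwrite('pics/c.png',np.hstack([cv2.resize(im[160:280,270:370],None,fx=4,fy=4),cv2.resize(im[130:190,330:380],None,fx=8,fy=8)]))
    print(c,'shutter',[e['point'] for e in r.look_for(c,'shutter')], 'edge px',proj(c,[np.r_[w(x,-.033),.055] for x in(-.048,.048)]).round(1))
    for t in('loupe','oil_bottle','ink_bottle'):
        d=r.silhouettes(c,t)
        for e in d: print(c,t,round(e['confidence'],2),int(e['pixels'].sum()),np.argwhere(e['pixels']).mean(0).round(1))
print(proj('side',[.495,-.351,.016]),proj('top',[.495,-.351,.016]))
```

```text
side shutter [[0.5048, 0.0085, 0.0549], [0.4266, -0.2434, 0.0374]] edge px [[342.9 205.4]
 [304.  205.3]]
side loupe 0.67 188 [166.4 366.5]
side loupe 0.39 37 [155.3 346.7]
side oil_bottle 0.68 171 [165.8 366.4]
side ink_bottle 0.97 458 [336.5 300.2]
side ink_bottle 0.54 39 [154.9 346.4]
side ink_bottle 0.31 166 [166.5 366.4]
top shutter [[0.4928, -0.3534, 0.0177]] edge px [[326.3 210.5]
 [321.  178.2]]
top loupe 0.55 36 [199.5 434.8]
[[347.12953524 151.67337771]] [[433.59026972 199.79017603]]
```

View pics/c.png

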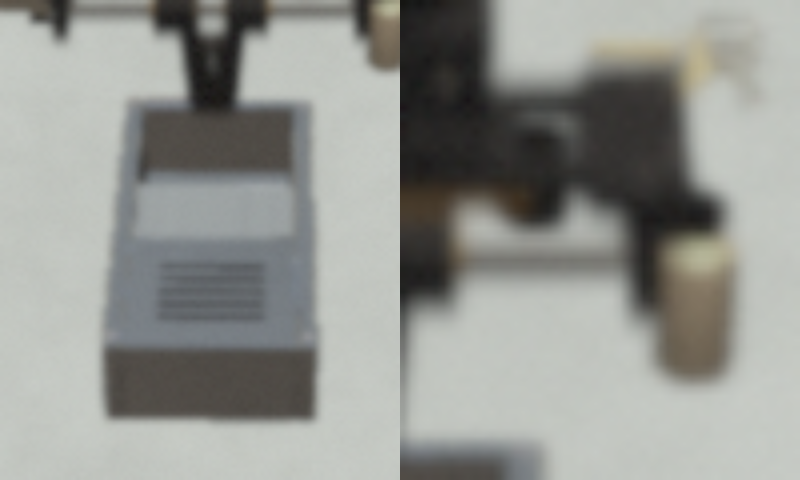

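The shutter edge sits at about row 205, where 205.3 is expected when fully open. Next I'll refine the loupe from the first unobstructed pictures.

Run:
```python
from h import *
M={}
for c,(u,v) in dict(side=(347,151),top=(433,199)).items():
    g=cv2.imread(f'pics/{c}0.png',0); n=9; p=g[v-n:v+n+1,u-n:u+n+1]
    m=(p<110).astype(np.uint8); k,l,st,_=cv2.connectedComponentsWithStats(m); 
    big=1+st[1:,4].argmax(); h=cv2.findContours((l==big).astype(np.uint8),0,2)[0][0]
    q=np.zeros_like(m); cv2.fillPoly(q,[h],1); M[c]=np.zeros(g.shape,np.uint8); M[c][v-n:v+n+1,u-n:u+n+1]=q
    print(c,st[1:].tolist(),np.argwhere(M[c]).mean(0))
f=lambda x,y:cyl(x,y,.029,.033)
for s in(['side'],['top'],['side','top']): print(s,fit({c:M[c] for c in s},f,[.495,-.35],[.008,.008]))
b,_=fit(M,f,[.495,-.35],[.008,.008]); go(b,.15)
```

```text
side [[4, 4, 9, 13, 96]] [151.80208333 346.36458333]
top [[4, 4, 12, 11, 97]] [199.17592593 433.51851852]
['side'] (array([ 0.49887891, -0.35085742]), np.float64(0.24446630595179542))
['top'] (array([ 0.496749  , -0.35024983]), np.float64(0.08448371065709548))
['side', 'top'] (array([ 0.49724777, -0.35029079]), np.float64(0.3360897835381459))
t 11.03 tip [0.5069 0.0136 0.1419] shift tool [-0.3586 -0.0632 -0.008 ] after turn [-0.3585 -0.0633 -0.0081] rot [-0.1  -0.01 -0.02] F [0.9  0.01 0.05]
```

Request:
play_rows --translation '[[-0.03,-0.006,0],[-0.036,-0.0065,0],[-0.036,-0.0065,0],[-0.036,-0.0065,0],[-0.036,-0.0065,0],[-0.036,-0.0065,0],[-0.036,-0.0065,0],[-0.036,-0.0065,0],[-0.036,-0.006,0],[-0.0405,-0.006,0],[0,0,0],[0,0,0]]' --delta_rot '[[0,0,0],[0,0,0],[0,0,0],[0,0,0],[0,0,0],[0,0,0],[0,0,0],[0,0,0],[0,0,0],[0,0,0],[0,0,0],[0,0,0]]' --grip '[-1,-1,1,1,1,1,1,1,1,1,1,1]'

```text
clock: 12.52
tool_pos: [0.4972, -0.3493, 0.2062]
eef_rot: [0.653, 0.757, 0.0, -0.001]
contact_force: [0.4, 0.9, -0.1]
opening: 0.997
finger_force: 0.0
```

Run:
```python
from h import *
go([.497,-.3505],.009)
```

```text
t 12.53 tip [ 0.4972 -0.3492  0.1422] shift tool [-0.0013 -0.0003  0.1332] after turn [-0.0011 -0.0004  0.1332] rot [-0.02 -0.09  0.  ] F [ 0.41  0.9  -0.09]
```

Request:
play_rows --translation '[[-0.0012,0,0.03],[0,0,0.04],[0,0,0.035],[0,0,0.02],[0,0,0.01],[0,0,0],[0,0,0],[0,0,0],[0,0,0],[0,0,0],[0,0,0],[0,0,0],[0,0,0]]' --delta_rot '[[0,0,0],[0,0,0],[0,0,0],[0,0,0],[0,0,0],[0,0,0],[0,0,0],[0,0,0],[0,0,0],[0,0,0],[0,0,0],[0,0,0],[0,0,0]]' --grip '[1,1,1,1,1,1,1,-1,-1,-1,-1,-1,-1]' --squeeze 8

```text
clock: 14.15
tool_pos: [0.4974, -0.3515, 0.0718]
eef_rot: [0.653, 0.757, -0.0, -0.0]
contact_force: [-0.0, 0.3, -0.6]
opening: 0.341
finger_force: 0.0
```

Request:
play_rows --translation '[[0,0,0],[0,0,0],[0,0,0]]' --delta_rot '[[0,0,0],[0,0,0],[0,0,0]]' --grip '[-1,-1,-1]'

```text
clock: 14.52
tool_pos: [0.4975, -0.3516, 0.0718]
eef_rot: [0.653, 0.757, -0.0, 0.0]
contact_force: [0.2, 0.8, 0.1]
opening: 0.308
finger_force: 8.0
```

Request:
play_rows --translation '[[0,0,-0.01],[0,0,-0.025],[0,0,-0.035],[0,0,-0.04],[0,0,0]]' --delta_rot '[[0,0,0],[0,0,0],[0,0,0],[0,0,0],[0,0,0]]' --grip '[-1,-1,-1,-1,-1]'

```text
clock: 15.15
tool_pos: [0.4993, -0.3523, 0.1856]
eef_rot: [0.653, 0.757, 0.001, 0.003]
contact_force: [0.1, 0.4, 0.0]
opening: 0.309
finger_force: 8.0
```

Run:
```python
from h import *
go(w(0,-.070),.118); s=r.get_state(); print(s['opening'],s['finger_force'])
cv2.imwrite('pics/d.png',cv2.resize(r.snapshot('side')[100:190,290:410],None,fx=6,fy=6))
```

```text
t 15.15 tip [ 0.4997 -0.3525  0.1216] shift tool [0.2901 0.0617 0.0027] after turn [0.29   0.062  0.0036] rot [ 0.32  0.23 -0.05] F [0.11 0.38 0.03]
0.30945091124713636 7.9892616979486775
```

View pics/d.png

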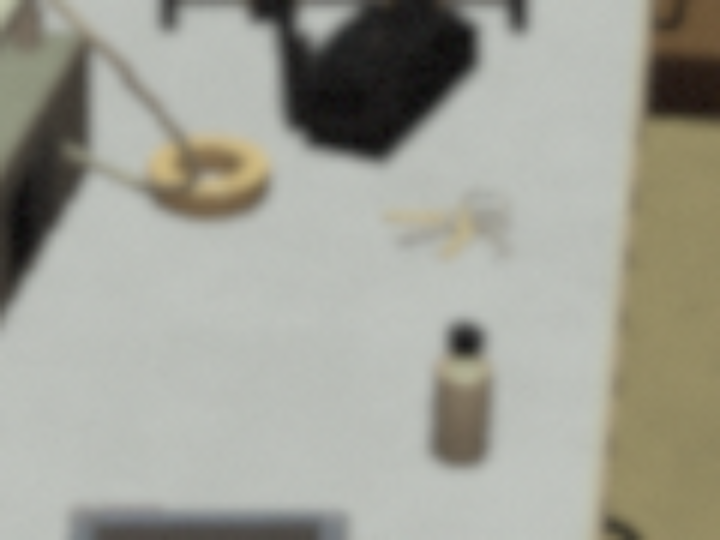

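The loupe is off the counter and held (8 N), and the oil bottle at crop pixel (460,390) is undisturbed. Carry it to the pocket.

Request:
play_rows --translation '[[0.02,0.004,0],[0.035,0.008,0],[0.04,0.009,0],[0.04,0.009,0],[0.04,0.009,0],[0.04,0.009,0],[0.035,0.007,0],[0.025,0.004,0],[0.015,0.003,0],[0,0,0],[0,0,0],[0,0,0]]' --delta_rot '[[0,0,0],[0,0,0],[0,0,0],[0,0,0],[0,0,0],[0,0,0],[0,0,0],[0,0,0],[0,0,0],[0,0,0],[0,0,0],[0,0,0]]' --grip '[-1,-1,-1,-1,-1,-1,-1,-1,-1,-1,-1,-1]'

```text
clock: 16.7
tool_pos: [0.5161, -0.0571, 0.1817]
eef_rot: [0.654, 0.757, -0.0, 0.0]
contact_force: [-0.0, 0.2, -0.0]
opening: 0.31
finger_force: 8.0
```

Run:
```python
from h import *
go(w(0,-.070),.0165); s=r.get_state(); print(s['opening'],s['finger_force'])
cv2.imwrite('pics/e.png',cv2.resize(r.snapshot('side')[130:260,265:385],None,fx=4,fy=4))
```

```text
t 16.7 tip [ 0.516  -0.0571  0.1177] shift tool [0.0005 0.0019 0.1012] after turn [0.0005 0.0018 0.1012] rot [-0.02  0.05 -0.16] F [-0.02  0.24 -0.05]
0.30981519651376066 7.989312222707667
```

View pics/e.png

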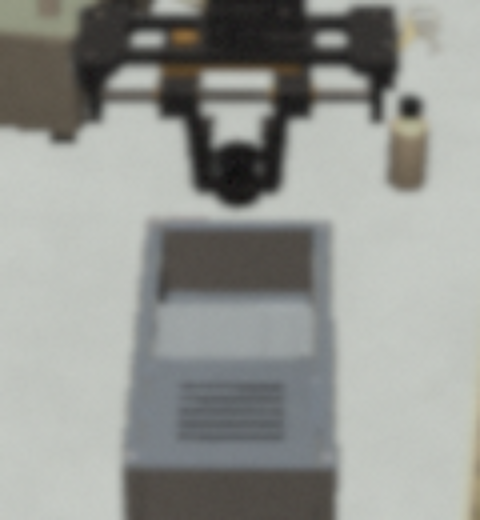

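The held loupe, at crop pixel (238,172), may have tilted in the grip. I'll zoom in with the expected upright outline drawn.

Run:
```python
from h import *
s=r.get_state(); x,y,z=s['tool_pos']; u,v=303,150
im=r.snapshot('side')
p=cv2.resize(im[v:v+42,u:u+44],None,fx=14,fy=14,interpolation=cv2.INTER_CUBIC)
p=cv2.convertScaleAbs(p,alpha=1.8,beta=20)
q=p.copy()
for zz,d in((z-.064-.008,.029),(z-.064+.025,.029)):
    c=cyl(x,y,.029,0,zz)[::2]; cv2.polylines(q,[np.round((proj('side',c)+.5-[u,v])*14).astype(int)],True,(0,0,255),1)
cv2.imwrite('pics/f.png',np.hstack([p[:, 100:500],q[:,100:500]]))
```

```text
(no output)
```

View pics/f.png

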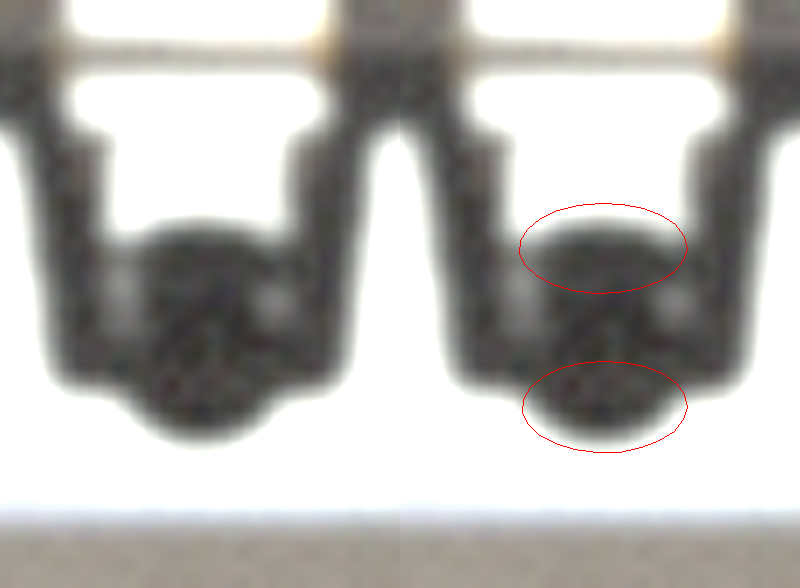

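It is upright: the outline matches and the waist shows at both sides. I'll lower it, then step gently down to the floor.

Request:
play_rows --translation '[[0,0.0018,0.02],[0,0,0.03],[0,0,0.025],[0,0,0.015],[0,0,0.007],[0,0,0.002],[0,0,0],[0,0,0]]' --delta_rot '[[0,0,0],[0,0,0],[0,0,0],[0,0,0],[0,0,0],[0,0,0],[0,0,0],[0,0,0]]' --grip '[-1,-1,-1,-1,-1,-1,-1,-1]'

```text
clock: 17.8
tool_pos: [0.5183, -0.0554, 0.0834]
eef_rot: [0.653, 0.757, 0.0, 0.0]
contact_force: [0.1, -0.2, 1.4]
opening: 0.309
finger_force: 8.0
```

Request:
play_rows --translation '[[0,0,0.001],[0,0,0],[0,0,0.001],[0,0,0]]' --delta_rot '[[0,0,0],[0,0,0],[0,0,0],[0,0,0]]' --grip '[-1,-1,-1,-1]'

```text
clock: 18.3
tool_pos: [0.518, -0.0553, 0.0807]
eef_rot: [0.653, 0.757, -0.0, -0.0]
contact_force: [-0.5, 0.1, 0.1]
opening: 0.31
finger_force: 8.0
```

Request:
play_rows --translation '[[0,0,0.001],[0,0,0],[0,0,0]]' --delta_rot '[[0,0,0],[0,0,0],[0,0,0]]' --grip '[-1,-1,-1]'

```text
clock: 18.68
tool_pos: [0.518, -0.0553, 0.0798]
eef_rot: [0.653, 0.757, -0.0, 0.0]
contact_force: [-0.5, -0.0, -0.4]
opening: 0.304
finger_force: 8.0
```

Tip is at 15.8 mm. Contact is expected at about 14.8 mm.

Request:
play_rows --translation '[[0,0,0.001],[0,0,0],[0,0,0]]' --delta_rot '[[0,0,0],[0,0,0],[0,0,0]]' --grip '[-1,-1,-1]'

```text
clock: 19.05
tool_pos: [0.518, -0.0553, 0.0788]
eef_rot: [0.653, 0.757, 0.0, 0.0]
contact_force: [-0.5, -0.6, -0.0]
opening: 0.308
finger_force: 8.0
```

Request:
play_rows --translation '[[0,0,0.0007],[0,0,0],[0,0,0]]' --delta_rot '[[0,0,0],[0,0,0],[0,0,0]]' --grip '[-1,-1,-1]'

```text
clock: 19.42
tool_pos: [0.518, -0.0553, 0.0786]
eef_rot: [0.653, 0.757, 0.0, 0.0]
contact_force: [-0.8, 0.2, 5.2]
opening: 0.309
finger_force: 8.1
```

Request:
play_rows --translation '[[0,0,-0.0003],[0,0,0],[0,0,0],[0,0,0],[0,0,0]]' --delta_rot '[[0,0,0],[0,0,0],[0,0,0],[0,0,0],[0,0,0]]' --grip '[-0.1,-0.1,-0.1,-0.1,-0.1]'

```text
clock: 20.05
tool_pos: [0.518, -0.0553, 0.0784]
eef_rot: [0.653, 0.757, -0.0, 0.0]
contact_force: [-0.4, -0.7, -0.8]
opening: 0.451
finger_force: 0.0
```

Request:
play_rows --translation '[[0,0,-0.005],[0,0,-0.01],[0,0,-0.02],[0,0,-0.035],[0,0,-0.04],[0,0,-0.03],[0,0,0]]' --delta_rot '[[0,0,0],[0,0,0],[0,0,0],[0,0,0],[0,0,0],[0,0,0],[0,0,0]]' --grip '[-0.1,-0.1,-0.1,-0.1,-0.1,-0.1,-0.1]'

```text
clock: 20.92
tool_pos: [0.5191, -0.0554, 0.221]
eef_rot: [0.653, 0.757, 0.002, 0.002]
contact_force: [-0.6, 0.0, -0.1]
opening: 0.453
finger_force: 0.0
```

Run:
```python
from h import *
go(w(0,.002),.064)
p=cv2.resize(r.snapshot('side')[170:260,275:375],None,fx=6,fy=6,interpolation=cv2.INTER_CUBIC)
cv2.imwrite('pics/g.png',p)
```

```text
t 20.93 tip [ 0.5194 -0.0554  0.157 ] shift tool [ 0.0714 -0.0019  0.0929] after turn [ 0.0713 -0.0014  0.093 ] rot [ 0.29  0.05 -0.07] F [-0.59  0.01 -0.14]
```

View pics/g.png

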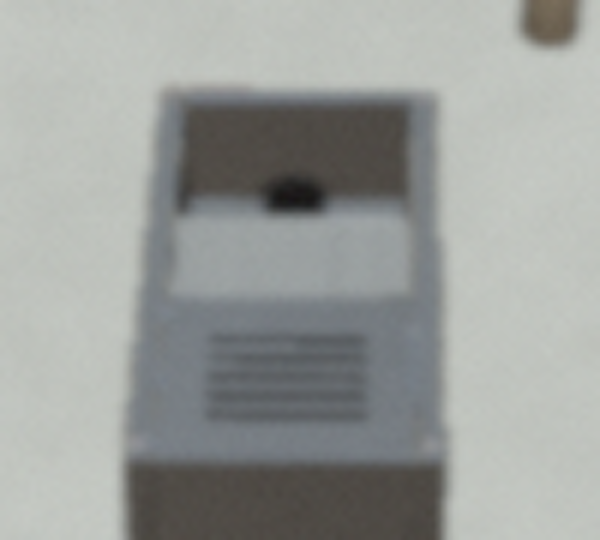

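The loupe's flattened mouth shows at crop pixel (295,192), so it stands upright in the pocket, and the shutter is open. Now close the fingers and press for the shut stroke.

Request:
play_rows --translation '[[0.02,0,0],[0.03,-0.001,0],[0.022,0,0],[0,0,0.03],[0,0,0.035],[0,0,0.02],[0,0,0.007],[0,0,0],[0,0,0]]' --delta_rot '[[0,0,0],[0,0,0],[0,0,0],[0,0,0],[0,0,0],[0,0,0],[0,0,0],[0,0,0],[0,0,0]]' --grip '[-1,-1,-1,-1,-1,-1,-1,-1,-1]'

```text
clock: 22.1
tool_pos: [0.5067, 0.0158, 0.127]
eef_rot: [0.653, 0.757, 0.0, 0.0]
contact_force: [0.5, 0.2, -0.0]
opening: 0.004
finger_force: 0.0
```

Run:
```python
from h import *
go(w(0,.004),.0562)
```

```text
t 22.1 tip [0.5068 0.0158 0.063 ] shift tool [0.001  0.0003 0.0068] after turn [0.001  0.0003 0.0068] rot [ 0.06 -0.   -0.04] F [ 0.51  0.21 -0.  ]
```

Request:
play_rows --translation '[[0,0,0.003],[0,0,0.002],[0,0,0.001],[0,0,0],[0,0,0]]' --delta_rot '[[0,0,0],[0,0,0],[0,0,0],[0,0,0],[0,0,0]]' --grip '[-1,-1,-1,-1,-1]'

```text
clock: 22.72
tool_pos: [0.5065, 0.0158, 0.1204]
eef_rot: [0.653, 0.757, 0.0, 0.0]
contact_force: [0.5, -0.1, -0.5]
opening: 0.003
finger_force: 0.0
```

Request:
play_rows --translation '[[0,0,0.0007],[0,0,0],[0,0,0]]' --delta_rot '[[0,0,0],[0,0,0],[0,0,0]]' --grip '[-1,-1,-1]'

```text
clock: 23.1
tool_pos: [0.5065, 0.0156, 0.1198]
eef_rot: [0.653, 0.757, -0.0, 0.0]
contact_force: [0.3, -0.6, 2.4]
opening: 0.004
finger_force: 0.9
```

Request:
play_rows --translation '[[0,0,0.0005],[0,0,0.0005],[0,0,0],[0,0,0]]' --delta_rot '[[0,0,0],[0,0,0],[0,0,0],[0,0,0]]' --grip '[-1,-1,-1,-1]'

```text
clock: 23.6
tool_pos: [0.5066, 0.0153, 0.1189]
eef_rot: [0.653, 0.757, -0.0, 0.0]
contact_force: [0.3, -2.3, 5.7]
opening: 0.006
finger_force: 2.5
```

Request:
play_rows --translation '[[0,0,0.0005],[0,0,0],[-0.002,0,0],[-0.004,0,0],[-0.004,0,0],[-0.004,0,0]]' --delta_rot '[[0,0,0],[0,0,0],[0,0,0],[0,0,0],[0,0,0],[0,0,0]]' --grip '[-1,-1,-1,-1,-1,-1]'

```text
clock: 24.35
tool_pos: [0.5086, 0.0022, 0.1182]
eef_rot: [0.653, 0.757, 0.0, -0.0]
contact_force: [-0.4, 3.4, 3.5]
opening: 0.005
finger_force: 2.0
```

Request:
play_rows --translation '[[0,0,0.0006],[0,0,0]]' --delta_rot '[[0,0,0],[0,0,0]]' --grip '[-1,-1]'

```text
clock: 24.6
tool_pos: [0.5087, 0.0012, 0.1178]
eef_rot: [0.653, 0.757, -0.0, 0.0]
contact_force: [-0.4, 1.2, 5.9]
opening: 0.004
finger_force: 3.0
```

Request:
play_rows --translation '[[0,0,0.0005],[-0.003,0,0],[-0.004,0,0],[-0.004,0,0],[-0.004,0,0]]' --delta_rot '[[0,0,0],[0,0,0],[0,0,0],[0,0,0],[0,0,0]]' --grip '[-1,-1,-1,-1,-1]'

```text
clock: 25.22
tool_pos: [0.5108, -0.0128, 0.1173]
eef_rot: [0.653, 0.757, 0.0, 0.0]
contact_force: [-1.0, 3.1, 6.2]
opening: 0.011
finger_force: 3.1
```

Request:
play_rows --translation '[[-0.004,0,0.0002],[-0.005,0,0],[-0.005,0,0],[-0.005,0,0],[-0.005,0,0]]' --delta_rot '[[0,0,0],[0,0,0],[0,0,0],[0,0,0],[0,0,0]]' --grip '[-1,-1,-1,-1,-1]'

```text
clock: 25.85
tool_pos: [0.5143, -0.0366, 0.1171]
eef_rot: [0.653, 0.757, 0.0, 0.0]
contact_force: [-1.6, 2.3, 7.1]
opening: 0.008
finger_force: 3.3
```

Request:
play_rows --translation '[[-0.004,0,0],[-0.005,0,0],[-0.005,0,0],[-0.004,0,0]]' --delta_rot '[[0,0,0],[0,0,0],[0,0,0],[0,0,0]]' --grip '[-1,-1,-1,-1]'

```text
clock: 26.35
tool_pos: [0.5169, -0.0545, 0.1172]
eef_rot: [0.653, 0.757, 0.0, 0.0]
contact_force: [-0.4, 2.4, 6.7]
opening: 0.005
finger_force: 3.4
```

Run:
```python
from h import *
go(w(0,-.080),.0535)
im=r.snapshot('side'); print([e['point'] for e in r.look_for('side','shutter')])
cv2.imwrite('pics/i.png',cv2.resize(im[160:260,275:375],None,fx=5,fy=5,interpolation=cv2.INTER_CUBIC))
```

```text
t 26.35 tip [ 0.517  -0.0545  0.0532] shift tool [-0.0119  0.0006 -0.0003] after turn [-0.0119  0.0006 -0.0003] rot [ 0.02 -0.01 -0.04] F [-0.41  2.44  6.73]
[[0.509, -0.0178, 0.0543]]
```

Request:
play_rows --translation '[[-0.003,0,0],[-0.003,0,0],[-0.002,0,0]]' --delta_rot '[[0,0,0],[0,0,0],[0,0,0]]' --grip '[-1,-1,-1]'

```text
clock: 26.82
tool_pos: [0.5181, -0.0624, 0.1172]
eef_rot: [0.653, 0.757, 0.0, 0.0]
contact_force: [-0.9, 3.3, 6.3]
opening: 0.005
finger_force: 3.4
```

Request:
play_rows --translation '[[-0.002,0,0],[-0.001,0,0]]' --delta_rot '[[0,0,0],[0,0,0]]' --grip '[-1,-1]'

```text
clock: 27.08
tool_pos: [0.5185, -0.0654, 0.1171]
eef_rot: [0.653, 0.757, 0.0, 0.0]
contact_force: [-0.9, 1.7, 6.7]
opening: 0.007
finger_force: 3.4
```

Request:
play_rows --translation '[[-0.002,0,0],[-0.001,0,0]]' --delta_rot '[[0,0,0],[0,0,0]]' --grip '[-1,-1]'

```text
clock: 27.32
tool_pos: [0.5188, -0.067, 0.117]
eef_rot: [0.653, 0.758, 0.001, -0.001]
contact_force: [-1.1, 5.8, 6.2]
opening: 0.002
finger_force: 2.8
```

Request:
play_rows --translation '[[-0.002,0,0],[-0.001,0,0]]' --delta_rot '[[0,0,0],[0,0,0]]' --grip '[-1,-1]'

```text
clock: 27.58
tool_pos: [0.5193, -0.0699, 0.117]
eef_rot: [0.653, 0.758, 0.001, -0.001]
contact_force: [-1.6, 5.9, 5.4]
opening: 0.007
finger_force: 2.7
```

Sideways force jumped to about 6 N, so the shut stop is reached. Lift and check.

Request:
play_rows --translation '[[0.001,0,-0.001],[0,0,-0.004],[0,0,-0.02],[0,0,-0.04],[0,0,-0.05],[0,0,-0.05],[-0.04,0,0],[-0.05,0,0],[-0.05,0,0],[-0.03,0,0],[0,0,0]]' --delta_rot '[[0,0,0],[0,0,0],[0,0,0],[0,0,0],[0,0,0],[0,0,0],[0,0,0],[0,0,0],[0,0,0],[0,0,0],[0,0,0]]' --grip '[-1,-1,-1,-1,-1,-1,-1,-1,-1,-1,-1]'

```text
clock: 28.95
tool_pos: [0.5427, -0.2431, 0.281]
eef_rot: [0.656, 0.755, -0.002, -0.0]
contact_force: [-0.3, 0.6, 0.2]
opening: 0.004
finger_force: 0.0
```

Run:
```python
from h import *
im=r.snapshot('side'); t=r.snapshot('top')
e=proj('side',[np.r_[w(x,-.110),.06] for x in(-.048,.048)]); print(e, proj('side',[np.r_[w(0,-.106),.055]]))
a=cv2.resize(im[165:235,285:365],None,fx=5,fy=5,interpolation=cv2.INTER_CUBIC)
b=cv2.resize(t[160:230,265:345],None,fx=5,fy=5,interpolation=cv2.INTER_CUBIC)
cv2.imwrite('pics/h.png',np.hstack([a,b]))
```

```text
[[342.54493256 185.94970135]
 [305.52112341 185.86411013]] [[324.0058106  188.37223547]]
```

View pics/h.png

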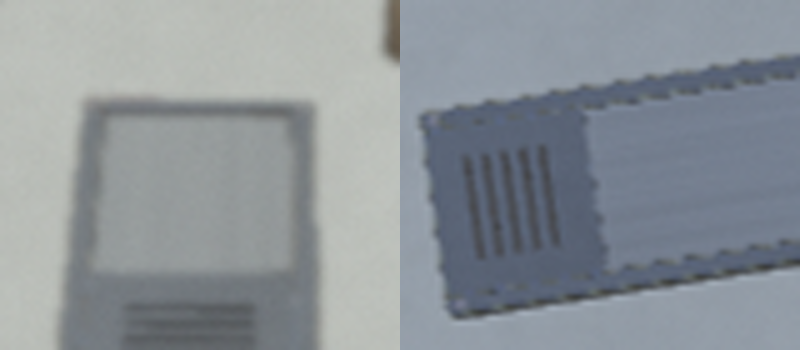

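The side crop shows the plate filling the window, with only a thin dark line at crop row 108. I'll compare the profile numerically with the top view.

Run:
```python
from h import *
im=r.snapshot('side'); t=r.snapshot('top'); i0=cv2.imread('pics/side0.png'); t0=cv2.imread('pics/top0.png')
g=lambda a:cv2.cvtColor(a,6).astype(float)
for n,c,a in(('now','side',im),('start','side',i0),('now','top',t),('start','top',t0)):
    ys=np.arange(-.124,-.086,.002)
    z=.058
    v=np.mean([[cv2.remap(g(a).astype(np.float32),*[np.float32([[q]]) for q in proj(c,np.r_[w(x,y),z])[0]],1)[0,0] for y in ys] for x in np.linspace(-.035,.035,15)],0)
    print(n,c,dict(zip((ys*1000).round().astype(int).tolist(),v.round().astype(int).tolist())))
```

```text
now side {-124: 177, -122: 171, -120: 160, -118: 149, -116: 138, -114: 127, -112: 119, -110: 117, -108: 116, -106: 124, -104: 134, -102: 141, -100: 148, -98: 152, -96: 153, -94: 155, -92: 155, -90: 155, -88: 155, -86: 155}
start side {-124: 175, -122: 168, -120: 158, -118: 146, -116: 135, -114: 125, -112: 117, -110: 116, -108: 114, -106: 123, -104: 132, -102: 139, -100: 145, -98: 150, -96: 151, -94: 153, -92: 152, -90: 152, -88: 152, -86: 153}
now top {-124: 155, -122: 152, -120: 138, -118: 118, -116: 102, -114: 97, -112: 95, -110: 97, -108: 109, -106: 120, -104: 127, -102: 127, -100: 127, -98: 126, -96: 127, -94: 127, -92: 127, -90: 127, -88: 126, -86: 126}
start top {-124: 136, -122: 134, -120: 122, -118: 104, -116: 90, -114: 85, -112: 84, -110: 85, -108: 96, -106: 106, -104: 112, -102: 112, -100: 112, -98: 111, -96: 111, -94: 111, -92: 111, -90: 111, -88: 111, -86: 111}
```

The edge profile shows no dark gap and matches the start picture, and the stop was felt by force. Handing in.

```bash
python3 -c "
from plant import r
print(r.finish_job())"
```

```text
the job is handed in; nothing more can be done
None
```

I opened the shutter to its stop, stood the loupe upright in the pocket, dragged the shutter shut to its stop, and handed the job in at about 29 s; no verdict came back. The highest force I read on the case was about 13 N, when the shutter hit its open stop. I kept clear of the ink bottle, oil bottle and tin but did not re-measure them at the end.

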